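# Ink tray away, seal tray out

## Task

The writing is done and it is time to stamp the seal. First push the ink tray (black lip) fully home with your fingers; then hook a fingertip behind the red lip of the seal tray and draw it all the way out to its stop, its paste pot still standing in it. Do not pinch the lips or lift anything, leave the cup, bottle and paperweight where they stand, and finish clear of everything.

Things in the scene. Friction and masses are not known exactly. Their poses are not given: they have to be found in the camera images.
- seal_unit: The seal tray's housing: a low dark wooden box 170 (x) x 120 (y) x 65 (z) mm with a clear top, fixed to the table, open at the front, for one sliding tray. Origin: centre of its underside, on the table. Its -x axis points out of the open front, roughly towards the robot: the tray slides out along the housing's -x. The paste pot rides in its tray.
- seal_tray (a joint): How far the seal tray is out, in m: 0 = fully home, 0.110 = out against its stop. It starts home or up to 15 mm out. It needs about 2 N to slide (more when moved fast), stays where it is left and has no spring or catch.
- seal_lip (a point): Middle of the top edge of the seal tray's red lip; moves with the tray. The lip is an upright plate across the tray's front end, 100 mm wide (housing y), 14 mm thick (housing x: 7 mm to each side of this point), its top 62 mm and its foot 6 mm above the table; its front and back halves are named seal_lip_front and seal_lip_back. At joint 0 this point is at (-152, 0, 62) mm in the housing's frame.
- seal_well (a point): Centre of the floor of the open well behind the red lip; moves with the tray, 39.5 mm behind seal_lip along the housing's +x. The well is 65 mm long (x), 98 mm wide, its floor 14 mm above the table, open above; at its front stands the lip's back face, at its rear a tray wall 31 mm high above the table. With the tray home, the housing's front is 60 mm behind the lip's back face.
- ink_unit: The ink tray's housing: a low dark wooden box 170 (x) x 120 (y) x 65 (z) mm with a clear top, fixed to the table, open at the front, for one sliding tray. Origin: centre of its underside, on the table. Its -x axis points out of the open front, roughly towards the robot: the tray slides out along the housing's -x. Its tray holds three black ink sticks, fixed.
- ink_tray (a joint): How far the ink tray is out, in m: 0 = fully home, 0.110 = out against its stop. It starts 50 to 100 mm out. It needs about 2 N to slide (more when moved fast), stays where it is left and has no spring or catch.
- ink_lip (a point): Middle of the top edge of the ink tray's black lip; moves with the tray. The lip is an upright plate across the tray's front end, 100 mm wide (housing y), 14 mm thick (housing x: 7 mm to each side of this point), its top 62 mm and its foot 6 mm above the table; its front and back halves are named ink_lip_front and ink_lip_back. At joint 0 this point is at (-152, 0, 62) mm in the housing's frame.
- ink_well (a point): Centre of the floor of the open well behind the black lip; moves with the tray, 39.5 mm behind ink_lip along the housing's +x. The well is 65 mm long (x), 98 mm wide, its floor 14 mm above the table, open above; at its front stands the lip's back face, at its rear a tray wall 31 mm high above the table. With the tray home, the housing's front is 60 mm behind the lip's back face.
- paste_pot: Small round porcelain pot with a blue lid, 53 mm across, 28 mm high, loose, standing in the seal tray behind the well (tray floor 14 mm above the table), under the clear top. Origin: centre of its underside; z up.
- brush_cup: Bystander: white and blue porcelain cup, 68 mm across, 90 mm high, with brushes standing up to 165 mm, loose. Origin: centre of its underside.
- ink_bottle: Bystander: black plastic bottle, 56 mm across, 130 mm high, loose. Origin: centre of its underside.
- paperweight: Bystander: dark metal bar 40 (x) x 180 (y) x 21 (z) mm lying on the table, loose. Origin: centre of its underside.

How it is judged:
On the way, in this order (a step that is already met when the one before it is completed fails the run):
1. the ink tray is fully home (within 8 mm) while the seal tray is still in (value of joint ink_tray below 0.008 m and value of joint seal_tray below 0.03 m), for 0.2 s.
2. the seal tray is being drawn by a fingertip pressing on the back of its red lip (value of joint seal_tray above 0.035 m and contact force between the fingers and seal_lip_back above 0.3 N), for 0.05 s.
3. the seal tray is out to its stop (within 8 mm) (value of joint seal_tray above 0.102 m), for 0.2 s.
At the end, for the whole second after the job is handed in: Seal tray out to its stop (joint at least 0.102 of 0.110 m), ink tray home (joint below 0.008 m), paste pot at rest and upright on the seal tray's floor, cup, bottle and paperweight within 30 mm of where they stood (value of joint seal_tray above 0.102 m and value of joint ink_tray below 0.008 m and height (world z) of paste_pot between 0.008 and 0.022 m and angle between paste_pot's own z axis and vertical below 0.2 rad and horizontal distance between paste_pot and seal_lip between 0.075 and 0.235 m and linear speed of paste_pot below 0.02 m/s and distance of each of brush_cup, ink_bottle, paperweight from where it was at the start of the episode below 0.03 m); the robot touches nothing.
It fails at once if the seal tray's lip is pinched: fingers press on its front and its back at once (contact force between the fingers and seal_lip_front above 1 N and contact force between the fingers and seal_lip_back above 1 N).
It fails at once if the ink tray's lip is pinched: fingers press on its front and its back at once (contact force between the fingers and ink_lip_front above 1 N and contact force between the fingers and ink_lip_back above 1 N).
It fails at once if the paste pot is lifted off the tray floor or tipped (height (world z) of paste_pot above 0.03 m or angle between paste_pot's own z axis and vertical above 0.35 rad).
It fails at once if the cup, bottle or paperweight is moved more than 30 mm, lifted or tipped (distance of any of brush_cup, ink_bottle, paperweight from where it was at the start of the episode above 0.03 m or angle between any of brush_cup, ink_bottle, paperweight's own z axis and vertical above 0.35 rad).
It also fails if it takes over 48 s, if anything falls off the work surface, if the arm or the gripper's body presses on something with over 40 N, if the wrist force passes 120 N, or if a joint passes its speed limit or range.

## Robot

A 6-joint arm with a two-finger parallel gripper is mounted at the origin on the work surface. World frame = base frame: x ahead of the robot, y to its left, z up, the work surface at z = 0. Lengths are in m, angles in rad, forces in N, time in s.
With the tool pointing down it reaches from about 0.225 to 0.875 m from the base axis. Payload 3.4 kg.
Tool frame: the origin (TCP) lies at the very end of the fingers, on their centre line; the grasp point (between the pads) lies env.hold_point_z behind it (env.hold_point_z is the distance from the TCP to the grasp point, in m); y points along the fingers, z is the direction in which the jaws open and shut, and the axes are right-handed (so a half turn about y gives the same grasp; the last joint's range is limited). The gripper opens to 85 mm and grips with 20 to 120 N. Pads are 22 mm wide; open, the fingers measure 114 mm over their backs; the gripper's body (76 mm by 85 mm) begins 54 mm behind the grasp point. The pads swing forward as they close: fully open they stand 13 mm farther back than shut.
Start: joints at [1.215, 0.276, 1.505, -0, 1.361, -0.121], TCP at [0.134, 0.559, 0.231] pointing down, gripper open.
Joint ranges: [-2.89, 2.89], [-0.75, 2.08], [0.22, 2.7], [-1.18, 4.32], [0.11, 2.71], [-2.7, 2.7]. Speed limits (rad/s): [2.57, 2.57, 3.14, 3.14, 3.14, 3.14].

## Interface

Orientations are given as a rotation vector (axis times angle).
In Python, from rig import env gives the robot as it stands.
- The arm moves only by the tool send_rows, never from a script. Its argument "motion" is a list of rows, each an object of numbers: "jaw": the finger opening in cm, from 0 to 8.54; "tx", "ty", "tz": the shift along the tool's x, y, z in cm; "yaw": the turn about the tool's y in degrees. A call has 1 to 8 rows; each row is the pose to reach, as a shift and turn from the pose commanded when the call began, along the tool's axes at that moment; what a row does not reach only later rows make up. A row lasts 1/12 s, in which the tool goes at most 41.7 mm and 7.16 degrees, less where a joint would pass 70% of its speed; a pose out of reach is approached as far as the arm can. A call with a gripper value outside its range is refused whole. The fingers move at their own pace and stop on an object; "newtons" is the grip in N (left out, the last holds). Time passes only in rows, so rows that repeat a pose let the fingers close. It gives the time, the measured TCP pose, the force and the opening at its end, in the units of the state.
- env.sense(): the state, without advancing time (a new reading comes with each control period).
- env.camera(name): name is "side" or "top"; returns the picture (420x560x3 uint8, blue, green, red); there is no depth.
- env.camera_info(name): a dict with "vfov" (degrees; the focal length in pixels is half the picture's height over the tangent of half this angle, whatever the lens; pixels are square), "cx", "cy" (the principal point, pixels), "dist_coeffs" ([k1, k2, p1, p2, k3] as OpenCV has them; the pictures are not rectified), "R" (3x3) and "t" (3): a world point X has camera coordinates R X + t. Camera axes: x right, y down, z forward; pixel columns grow to the right and rows downward; lengths in m; the calibration is good to about 2 mm. A picture is of the moment at which its call begins. camera_info takes no time and is no camera call.
- env.close_job(): hands the job in, once; it reports no verdict.
The state is a dict: "time": time; "q": joint angles; "qvel": joint speeds; "joint_torque": joint torques, N m; "eef_pos": TCP position; "eef_rot": TCP orientation; "contact_force": force on the tool from outside, world axes, zero at the start; "torque": the same for the moment, N m; "width": finger opening in m.
Only numpy, scipy, OpenCV 4.12 (cv2) and the standard library are available. Lean on these libraries where they do the work, as an engineer would, in place of code of your own. Each camera call takes 0.05 s, during which the arm holds its last target.

## Working session

There is one attempt and no reset: what is moved stays moved. The work goes in short steps, Python scripts to look and compute and a tool call to move; the robot and the scene stay as the last step left them, time stands still between calls to the robot, and variables do not carry over. Pictures are saved under pics/ and viewed, and the job is handed in when it is done.

Besides the shell and the picture viewer there is one more tool, called after ">>>" as name(argument=value, ...) on one line, values as JSON. send_rows: Moves the arm, as the interface text tells. Its arguments: {"type":"object","properties":{"motion":{"type":"array"},"newtons":{"type":"number"}},"required":["motion"]}

```bash
ls; mkdir -p pics
python3 - <<'E'
from rig import env
import cv2,numpy as np
np.set_printoptions(precision=4,suppress=True)
for n in("top","side"):
    cv2.imwrite(f"pics/{n}0.png",env.camera(n)); print(n,env.camera_info(n))
s=env.sense(); print(s, env.hold_point_z)
E
```

```text
pics
top {'vfov': 56.90767590014123, 'cx': 280.4911733469504, 'cy': 208.30956799045663, 'dist_coeffs': array([-0.1012,  0.    ,  0.    ,  0.    ,  0.    ]), 'R': array([[-0.0117, -0.9998, -0.0177],
       [-0.9812,  0.0149, -0.1922],
       [ 0.1925,  0.0152, -0.9812]]), 't': array([0.0102, 0.6454, 1.1875])}
side {'vfov': 42.51527690063185, 'cx': 280.96945004556284, 'cy': 201.98290821849346, 'dist_coeffs': array([0.0087, 0.    , 0.    , 0.    , 0.    ]), 'R': array([[ 0.9931, -0.1171,  0.0002],
       [-0.0787, -0.6694, -0.7388],
       [ 0.0867,  0.7337, -0.674 ]]), 't': array([-0.6488,  0.0987,  1.6131])}
{'time': 0.1, 'q': array([ 1.215 ,  0.2765,  1.506 ,  0.    ,  1.3607, -0.121 ]), 'qvel': array([-0.0013, -0.    , -0.004 ,  0.0002, -0.0002,  0.0002]), 'joint_torque': array([  0.0008, -41.7692, -24.6406,  -0.    ,   0.0058,   0.    ]), 'eef_pos': array([0.1336, 0.5588, 0.2305]), 'eef_rot': array([-1.5646,  0.1847, -0.184 ]), 'contact_force': array([-0.0891,  0.2821, -0.5057]), 'torque': array([-0.0293, -0.0076, -0.0159]), 'width': 0.08542340615459433} 0.0187
```

View pics/top0.png

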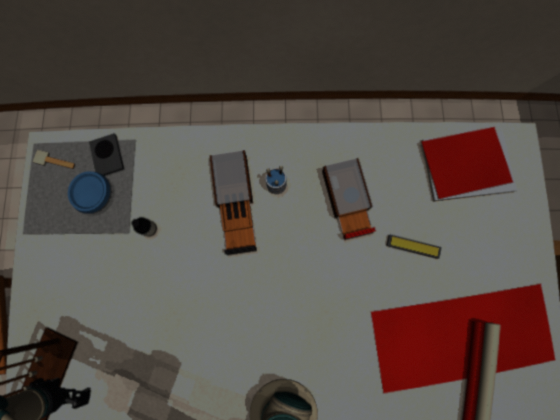

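View pics/side0.png

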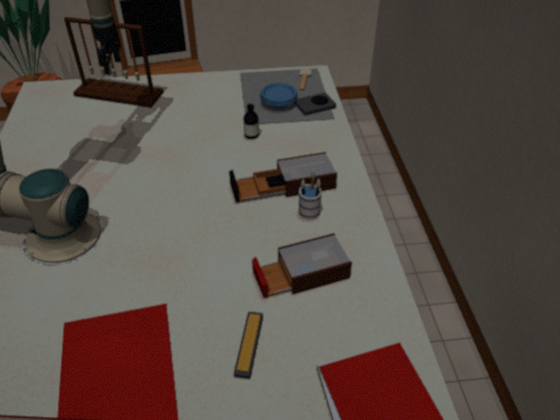

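The top view shows the black lip near (240,250) with the ink tray well out, and the red lip near (358,233) nearly home. The cup is at (276,180), the bottle at (144,227) and the paperweight at (413,247). The base is at (283,405). I'll measure these next.

```bash
cat > h.py <<'E'
import cv2,numpy as np
from rig import env
np.set_printoptions(precision=4,suppress=True)
def cam(n):
    i=env.camera_info(n); f=210/np.tan(np.radians(i["vfov"])/2)
    return np.array([[f,0,i["cx"]],[0,f,i["cy"]],[0,0,1]]),np.array(i["dist_coeffs"]),np.array(i["R"]),np.array(i["t"])
def ray(n,uv,z):
    K,d,R,t=cam(n); p=cv2.undistortPoints(np.array(uv,float).reshape(-1,1,2),K,d).reshape(-1,2)
    D=np.c_[p,np.ones(len(p))]@R; C=-R.T@t
    return C+D*((z-C[2])/D[:,2])[:,None]
def proj(n,X):
    K,d,R,t=cam(n); return cv2.projectPoints(np.array(X,float).reshape(-1,3),cv2.Rodrigues(R)[0],t,K,d)[0].reshape(-1,2)
E
python3 - <<'E'
import cv2
a=cv2.imread("pics/top0.png"); b=cv2.imread("pics/side0.png")
cv2.imwrite("pics/c1.png",cv2.resize(a[140:265,195:395],None,fx=4,fy=4,interpolation=cv2.INTER_CUBIC)*1)
cv2.imwrite("pics/c2.png",cv2.convertScaleAbs(cv2.resize(b[145:305,215:365],None,fx=3.7,fy=3.7,interpolation=cv2.INTER_CUBIC),alpha=1.5))
E
```

```text
(no output)
```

View pics/c1.png

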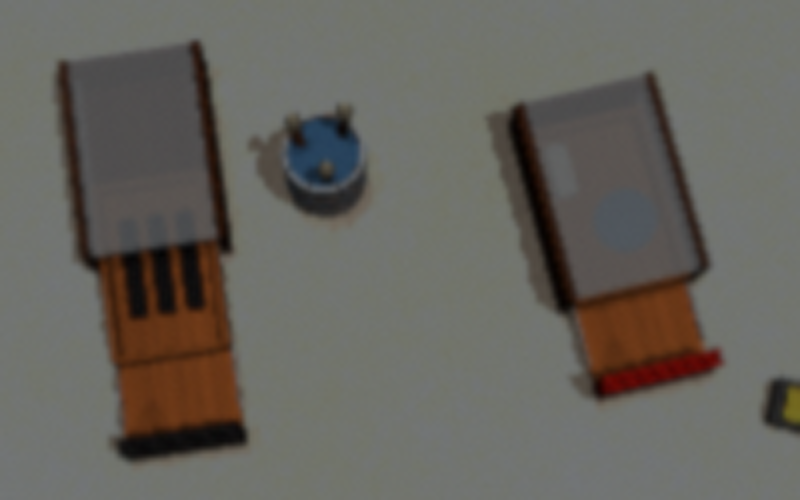

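View pics/c2.png

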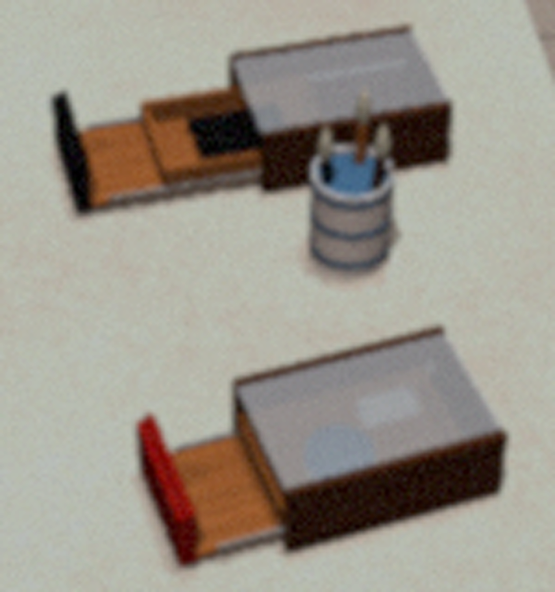

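Run:
```python
from h import *
a=cv2.imread("pics/top0.png")
for n in("top","side"):
    K,d,R,t=cam(n); print(n,"C",-R.T@t)
def corners(c,z): 
    P=ray("top",[(u/4+195-.4,v/4+140-.4) for u,v in c],z); return P
for nm,c in (("seal",[(571,306),(703,270),(652,75),(527,100)]),("ink",[(90,264),(222,246),(197,42),(62,63)])):
    P=corners(c,.065); print(nm,P[:,:2].tolist(),[np.linalg.norm(P[i]-P[(i+1)%4]) for i in range(4)])
    for i,j in((0,3),(1,2)): print(" side yaw",np.arctan2(*(P[j]-P[i])[[1,0]]))
    for i,j in((1,0),(2,3)): dd=(P[j]-P[i]);print(" front yaw",np.arctan2(-dd[0],dd[1]))
hsv=cv2.cvtColor(a,cv2.COLOR_BGR2HSV)
b,g,r=[a[...,i].astype(int) for i in range(3)]
red=((r>2*g)&(r>2*b)&(r>60)); red[:215]=0;red[250:]=0;red[:,:330]=0;red[:,380:]=0
blk=(a.max(2)<55); blk[:240]=0;blk[260:]=0;blk[:,:215]=0;blk[:,265:]=0
for nm,m in(("red",red),("blk",blk)):
    pts=np.argwhere(m)[:,::-1].astype(np.float32); P=ray("top",pts,.062)[:,:2]
    (c,s,an)=cv2.minAreaRect((P*1000).astype(np.float32)); print(nm,len(pts),"cen",P.mean(0),c,s,an)
    bx=cv2.boxPoints((c,s,an)); print(bx.tolist())
s=cv2.imread("pics/side0.png")
```

```text
top C [ 0.4048 -0.0174  1.2894]
side C [ 0.5123 -1.1934  1.1603]
seal [[0.6168074856633091, -0.18051870953964524], [0.6446055558088007, -0.28848476487770225], [0.809700047451588, -0.25578744149329236], [0.7894772722938505, -0.1513253308354977]] [np.float64(0.11148722711178201), np.float64(0.16830123626193308), np.float64(0.10640156576931441), np.float64(0.17512026888741475)]
 side yaw 0.16748669165606864
 side yaw 0.19552195293224578
 front yaw 0.2519972337784745
 front yaw 0.19122415583425384
ink [[0.6570835190749701, 0.20697937079336864], [0.6702997129056687, 0.09964818878583426], [0.8446572584824215, 0.1213807253851853], [0.8287116420170784, 0.2343812883768542]] [np.float64(0.10814180695043463), np.float64(0.17570673534782766), np.float64(0.11412006800249444), np.float64(0.173801834489408)]
 side yaw 0.15832243293581952
 side yaw 0.12400397431992315
 front yaw 0.12251798036858799
 front yaw 0.14018536597056094
red 180 cen [ 0.5648 -0.2489] (565.5895385742188, -251.00685119628906) (20.59276580810547, 94.95500183105469) 12.01550579071045
[[545.6350708007812, -206.71298217773438], [565.4024047851562, -299.587646484375], [585.5440063476562, -295.30072021484375], [565.7766723632812, -202.42605590820312]]
blk 185 cen [0.5138 0.1326] (514.7429809570312, 132.02975463867188) (20.594545364379883, 101.69808197021484) 8.124309539794922
[[497.36297607421875, 180.91323852539062], [511.7350769042969, 80.23582458496094], [532.1229858398438, 83.14627075195312], [517.7508544921875, 183.8236846923828]]
```

```bash
cat >> h.py <<'E'
from scipy.spatial.transform import Rotation as Ro
def go(targets):
    s=env.sense(); R=Ro.from_rotvec(s["eef_rot"]).as_matrix(); p=s["eef_pos"]
    print("t",s["time"],"p",p,"F",s["contact_force"],"w",s["width"]); print("axes x,y,z cols\n",R)
    for T in targets: print(T,"-> cm",R.T@(np.array(T)-p)*100)
    return R
E
python3 - <<'E'
from h import *
# out estimates
u=np.array([np.cos(.137),np.sin(.137)]); lip=np.array([.518,.1325])
R=go([list(lip-u*.05)+[.2],list(lip-u*.05)+[.038]])
print("yaw of tool x, z deg",np.degrees(np.arctan2(R[1,0],R[0,0])),np.degrees(np.arctan2(R[1,2],R[0,2])))
E
```

```text
t 0.1 p [0.1336 0.5588 0.2305] F [-0.0891  0.2821 -0.5057] w 0.08542340615459433
axes x,y,z cols
 [[ 0.9726 -0.0006  0.2326]
 [-0.2326 -0.0016  0.9726]
 [-0.0002 -1.     -0.0017]]
[np.float64(0.46846849155200077), np.float64(0.12567140784159883), 0.2] -> cm [ 42.6452   3.1015 -34.3259]
[np.float64(0.46846849155200077), np.float64(0.12567140784159883), 0.038] -> cm [ 42.6487  19.3015 -34.2989]
yaw of tool x, z deg -13.450888440497156 76.5491319386333
```

>>> send_rows(motion=[{"tx":5,"tz":-4,"yaw":-5,"jaw":0},{"tx":8,"tz":-6.5,"yaw":-10,"jaw":0},{"tx":11,"tz":-9,"yaw":-15,"jaw":0},{"tx":14,"tz":-11.5,"yaw":-21,"jaw":0},{"tx":17,"tz":-14,"yaw":-21,"jaw":0},{"tx":20,"tz":-16.5,"yaw":-21,"jaw":0},{"tx":23,"tz":-19,"yaw":-21,"jaw":0},{"tx":26,"tz":-21.5,"yaw":-21,"jaw":0}], newtons=40)

```text
invalid input at $.motion[0]: expected keys jaw, tx, ty, tz, yaw
```

Run:
```python
from h import *
u=np.array([np.cos(.137),np.sin(.137)]); lip=np.array([.518,.1325])
R=go([list(lip-u*.055)+[.2],list(lip-u*.055)+[.038]])
print("yaw of tool x, z deg",np.degrees(np.arctan2(R[1,0],R[0,0])))
```

```text
t 0.1 p [0.1336 0.5588 0.2305] F [-0.0891  0.2821 -0.5057] w 0.08542340615459433
axes x,y,z cols
 [[ 0.9726 -0.0006  0.2326]
 [-0.2326 -0.0016  0.9726]
 [-0.0002 -1.     -0.0017]]
[np.float64(0.46351534070720085), np.float64(0.12498854862575871), 0.2] -> cm [ 42.1794   3.1019 -34.5075]
[np.float64(0.46351534070720085), np.float64(0.12498854862575871), 0.038] -> cm [ 42.1829  19.3019 -34.4805]
yaw of tool x, z deg -13.450888440497156
```

All keys are needed in every row.

>>> send_rows(motion=[{"tx":3,"ty":0,"tz":-2.5,"yaw":-5,"jaw":0},{"tx":6,"ty":0,"tz":-5,"yaw":-10,"jaw":0},{"tx":9,"ty":0,"tz":-7.5,"yaw":-15,"jaw":0},{"tx":12,"ty":0,"tz":-10,"yaw":-21,"jaw":0},{"tx":15,"ty":0,"tz":-12.5,"yaw":-21,"jaw":0},{"tx":18,"ty":0,"tz":-15,"yaw":-21,"jaw":0},{"tx":21,"ty":0,"tz":-17.5,"yaw":-21,"jaw":0},{"tx":24,"ty":0,"tz":-20,"yaw":-21,"jaw":0}], newtons=40)

```text
time: 0.77
eef_pos: [0.3211, 0.3071, 0.2311]
eef_rot: [-1.568, -0.104, 0.104]
contact_force: [1.6, -0.5, -0.3]
width: -0.0003
```

Run:
```python
from h import *
u=np.array([np.cos(.137),np.sin(.137)]); lip=np.array([.518,.1325])
R=go([list(lip-u*.055)+[.2],list(lip-u*.055)+[.038]])
print("yaw of tool x, z deg",np.degrees(np.arctan2(R[1,0],R[0,0])))
```

```text
t 0.7667 p [0.3211 0.3071 0.2311] F [ 1.5535 -0.4522 -0.3387] w -0.0002551888223792627
axes x,y,z cols
 [[ 0.9913 -0.0002 -0.1318]
 [ 0.1318 -0.0001  0.9913]
 [-0.0003 -1.     -0.0001]]
[np.float64(0.46351534070720085), np.float64(0.12498854862575871), 0.2] -> cm [ 11.7176   3.1085 -19.932 ]
[np.float64(0.46351534070720085), np.float64(0.12498854862575871), 0.038] -> cm [ 11.7217  19.3085 -19.9305]
yaw of tool x, z deg 7.5714225962616135
```

>>> send_rows(motion=[{"tx":2,"ty":0,"tz":-3,"yaw":0,"jaw":0},{"tx":4,"ty":1,"tz":-6,"yaw":0,"jaw":0},{"tx":6,"ty":2,"tz":-9,"yaw":0,"jaw":0},{"tx":8,"ty":4,"tz":-12.5,"yaw":0,"jaw":0},{"tx":9.5,"ty":6,"tz":-15.5,"yaw":0,"jaw":0},{"tx":11,"ty":8,"tz":-18.5,"yaw":0,"jaw":0},{"tx":11.5,"ty":10.5,"tz":-19.9,"yaw":0,"jaw":0},{"tx":11.5,"ty":13,"tz":-19.9,"yaw":0,"jaw":0}])

```text
time: 1.43
eef_pos: [0.4632, 0.1238, 0.1003]
eef_rot: [-1.57, -0.102, 0.099]
contact_force: [1.1, 0.3, -0.2]
width: -0.0001
```

Run:
```python
from h import *
for n in("top","side"): cv2.imwrite(f"pics/{n}1.png",env.camera(n))
a=cv2.imread("pics/top1.png");b=cv2.imread("pics/side1.png")
cv2.imwrite("pics/d1.png",cv2.convertScaleAbs(np.hstack([cv2.resize(a[140:300,180:310],None,fx=3,fy=3,interpolation=cv2.INTER_CUBIC),cv2.resize(b[100:260,190:320],None,fx=3,fy=3,interpolation=cv2.INTER_CUBIC)]),alpha=1.5))
u=np.array([np.cos(.137),np.sin(.137)]); lip=np.array([.518,.1325])
R=go([list(lip-u*.055)+[.038],list(lip+u*.08-u*.018)+[.038]])
print(proj("top",env.sense()["eef_pos"]),proj("side",env.sense()["eef_pos"]))
```

```text
t 1.5333 p [0.4576 0.1254 0.0977] F [-0.6038 -1.0491 -0.6109] w 5.237840138184613e-05
axes x,y,z cols
 [[ 0.9916 -0.0097 -0.1291]
 [ 0.1291 -0.001   0.9916]
 [-0.0097 -1.      0.0003]]
[np.float64(0.46351534070720085), np.float64(0.12498854862575871), 0.038] -> cm [ 0.6423  5.9607 -0.1173]
[np.float64(0.5794190704755191), np.float64(0.14096745427641746), 0.038] -> cm [12.3414  5.8472 -0.0291]
[[240.5343 266.9724]] [[213.7505 171.9527]]
```

View pics/d1.png

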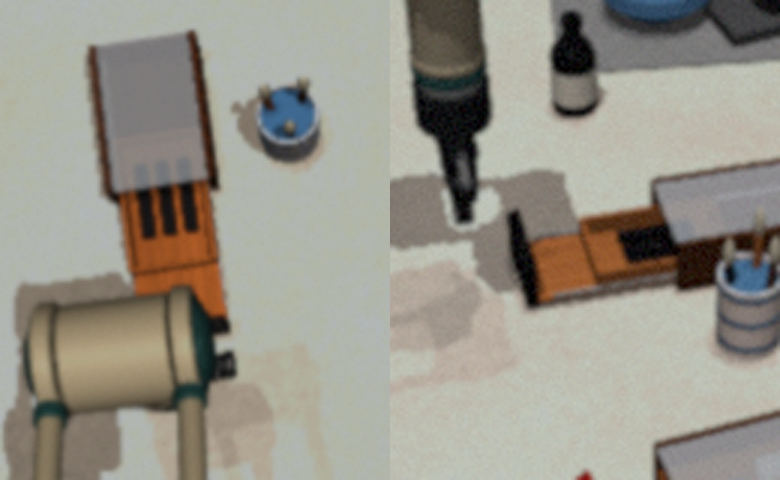

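The side view shows the closed fingertip at about (215,173), where the TCP projects. It is clear in front of the black lip, so I'll go down and push.

>>> send_rows(motion=[{"tx":0,"ty":2,"tz":0,"yaw":0,"jaw":0},{"tx":0,"ty":4,"tz":0,"yaw":0,"jaw":0},{"tx":0,"ty":6,"tz":0,"yaw":0,"jaw":0},{"tx":0,"ty":6,"tz":0,"yaw":0,"jaw":0},{"tx":1,"ty":6,"tz":0,"yaw":0,"jaw":0},{"tx":2,"ty":6,"tz":0,"yaw":0,"jaw":0},{"tx":3,"ty":6,"tz":0,"yaw":0,"jaw":0},{"tx":4,"ty":6,"tz":0,"yaw":0,"jaw":0}])

```text
time: 2.2
eef_pos: [0.5026, 0.1325, 0.0428]
eef_rot: [-1.568, -0.106, 0.102]
contact_force: [-2.7, 0.4, 0.9]
width: 0.0002
```

>>> send_rows(motion=[{"tx":0.8,"ty":0,"tz":0,"yaw":0,"jaw":0},{"tx":1.6,"ty":0,"tz":0,"yaw":0,"jaw":0},{"tx":2.4,"ty":0,"tz":0,"yaw":0,"jaw":0},{"tx":3.2,"ty":0,"tz":0,"yaw":0,"jaw":0},{"tx":4,"ty":0,"tz":0,"yaw":0,"jaw":0}])

```text
time: 2.62
eef_pos: [0.5406, 0.1374, 0.0412]
eef_rot: [-1.568, -0.103, 0.104]
contact_force: [-2.9, 1.0, 0.7]
width: -0.0003
```

Run:
```python
from h import *
u=np.array([np.cos(.137),np.sin(.137)]); lip=np.array([.518,.1325])
R=go([list(lip+u*.08-u*.018)+[.038]])
```

```text
t 2.6167 p [0.5406 0.1374 0.0412] F [-2.8807  1.0014  0.6527] w -0.00031458463965063847
axes x,y,z cols
 [[ 0.9913 -0.0006 -0.1313]
 [ 0.1313  0.0002  0.9913]
 [-0.0006 -1.      0.0002]]
[np.float64(0.5794190704755191), np.float64(0.14096745427641746), 0.038] -> cm [ 3.8967  0.32   -0.1533]
```

>>> send_rows(motion=[{"tx":0.7,"ty":0,"tz":0,"yaw":0,"jaw":0},{"tx":1.4,"ty":0,"tz":0,"yaw":0,"jaw":0},{"tx":2.1,"ty":0,"tz":-0.1,"yaw":0,"jaw":0},{"tx":2.8,"ty":0,"tz":-0.1,"yaw":0,"jaw":0},{"tx":3.2,"ty":0,"tz":-0.1,"yaw":0,"jaw":0}])

```text
time: 3.03
eef_pos: [0.5731, 0.1406, 0.0412]
eef_rot: [-1.568, -0.104, 0.103]
contact_force: [-2.2, 0.4, 0.5]
width: -0.0004
```

>>> send_rows(motion=[{"tx":0.2,"ty":0,"tz":0,"yaw":0,"jaw":0},{"tx":0.4,"ty":0,"tz":0,"yaw":0,"jaw":0}])

```text
time: 3.2
eef_pos: [0.5761, 0.141, 0.0412]
eef_rot: [-1.568, -0.103, 0.104]
contact_force: [-2.0, -0.1, 1.2]
width: 0.0
```

>>> send_rows(motion=[{"tx":0.2,"ty":0,"tz":0,"yaw":0,"jaw":0},{"tx":0.2,"ty":0,"tz":0,"yaw":0,"jaw":0}])

```text
time: 3.37
eef_pos: [0.5783, 0.1412, 0.0413]
eef_rot: [-1.568, -0.104, 0.103]
contact_force: [-0.2, -0.6, 0.1]
width: -0.0001
```

>>> send_rows(motion=[{"tx":0.2,"ty":0,"tz":0,"yaw":0,"jaw":0},{"tx":0.2,"ty":0,"tz":0,"yaw":0,"jaw":0}])

```text
time: 3.53
eef_pos: [0.5802, 0.1414, 0.0413]
eef_rot: [-1.568, -0.104, 0.103]
contact_force: [-0.2, -1.0, 0.1]
width: 0.0004
```

>>> send_rows(motion=[{"tx":0.2,"ty":0,"tz":0,"yaw":0,"jaw":0},{"tx":0.2,"ty":0,"tz":0,"yaw":0,"jaw":0}])

```text
time: 3.7
eef_pos: [0.5822, 0.1417, 0.0413]
eef_rot: [-1.568, -0.104, 0.103]
contact_force: [-0.5, -0.9, -0.6]
width: -0.0003
```

Run:
```python
from h import *
b=env.camera("side"); cv2.imwrite("pics/side2.png",b)
cv2.imwrite("pics/d2.png",cv2.convertScaleAbs(cv2.resize(b[120:260,200:350],None,fx=4,fy=4,interpolation=cv2.INTER_CUBIC),alpha=1.6))
u=np.array([np.cos(.137),np.sin(.137)]); v=np.array([-u[1],u[0]])
# housing front bottom-right & lip ends along z
```

```text
(no output)
```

View pics/d2.png

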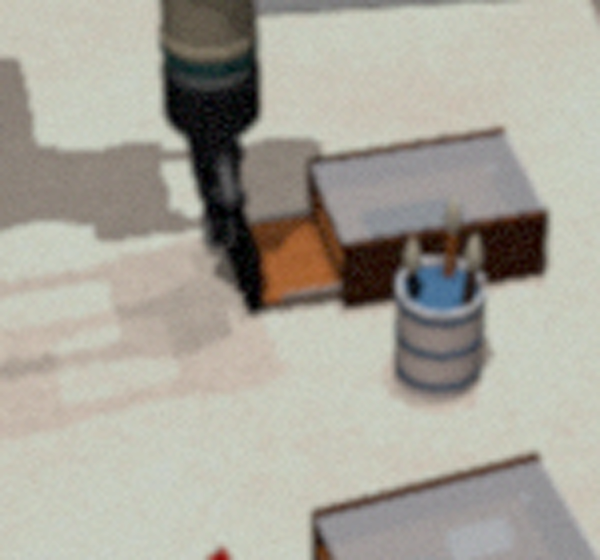

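Run:
```python
from h import *
u=np.array([np.cos(.137),np.sin(.137)])
L=ray("side",[(200+263/4,120+307/4)],.006)[0]; H=ray("side",[(200+345/4,120+305/4)],0)[0]
H2=ray("side",[(200+343/4,120+245/4)],.065)[0]
print(L,H,H2,"gap lip back -> front",(H-L)[:2]@u,(H2-L)[:2]@u)
# same in first picture for the seal: lip foot back (193,556)?/3.7 
us=np.array([np.cos(.2),np.sin(.2)])
L=ray("side",[(215+193/3.7,145+560/3.7)],.006)[0]; H=ray("side",[(215+288/3.7,145+547/3.7)],0)[0]
print("seal",L,H,(H-L)[:2]@us)
```

```text
[0.6152 0.0936 0.006 ] [0.6816 0.0949 0.    ] [0.6794 0.0932 0.065 ] gap lip back -> front 0.06602887330553292 0.06355743384503613
seal [ 0.5806 -0.3027  0.006 ] [ 0.6508 -0.2945  0.    ] 0.07039899050020183
```

The gap from the lip's back to the housing front reads about 64–66 mm, against 60 mm when home. I'll continue to the stop, watching the force.

>>> send_rows(motion=[{"tx":0.2,"ty":0,"tz":0,"yaw":0,"jaw":0},{"tx":0.3,"ty":0,"tz":0,"yaw":0,"jaw":0}])

```text
time: 3.92
eef_pos: [0.585, 0.1421, 0.0414]
eef_rot: [-1.568, -0.104, 0.103]
contact_force: [-1.9, -0.1, 0.5]
width: -0.0
```

>>> send_rows(motion=[{"tx":0.2,"ty":0,"tz":0,"yaw":0,"jaw":0},{"tx":0.2,"ty":0,"tz":0,"yaw":0,"jaw":0}])

```text
time: 4.08
eef_pos: [0.5868, 0.1424, 0.0413]
eef_rot: [-1.568, -0.103, 0.104]
contact_force: [-1.7, 0.0, 0.1]
width: 0.0001
```

>>> send_rows(motion=[{"tx":0.15,"ty":0,"tz":0,"yaw":0,"jaw":0},{"tx":0.15,"ty":0,"tz":0,"yaw":0,"jaw":0}])

```text
time: 4.25
eef_pos: [0.5868, 0.1424, 0.0412]
eef_rot: [-1.569, -0.101, 0.106]
contact_force: [-4.7, -1.2, 2.6]
width: -0.0003
```

>>> send_rows(motion=[{"tx":-0.5,"ty":0,"tz":0,"yaw":0,"jaw":0},{"tx":-2,"ty":0,"tz":0,"yaw":0,"jaw":0},{"tx":-4,"ty":0,"tz":0,"yaw":0,"jaw":0},{"tx":-4,"ty":-3,"tz":0,"yaw":0,"jaw":0},{"tx":-4,"ty":-6,"tz":0,"yaw":0,"jaw":0},{"tx":-4,"ty":-9,"tz":0,"yaw":0,"jaw":0},{"tx":-4,"ty":-12,"tz":0,"yaw":0,"jaw":0},{"tx":-4,"ty":-14,"tz":-2,"yaw":0,"jaw":0}])

```text
time: 4.92
eef_pos: [0.5531, 0.1203, 0.1849]
eef_rot: [-1.565, -0.111, 0.1]
contact_force: [0.9, -0.4, 0.3]
width: -0.0001
```

Run:
```python
from h import *
R=go([[.56,-.23,.18],[.61,-.242,.15],[.61,-.242,.035]])
print("yaw",np.degrees(np.arctan2(R[1,0],R[0,0])))
```

```text
t 4.9167 p [0.5531 0.1203 0.1849] F [ 0.867  -0.4067  0.2553] w -0.0001081286088609079
axes x,y,z cols
 [[ 0.991   0.0071 -0.1339]
 [ 0.1339  0.0033  0.991 ]
 [ 0.0074 -1.      0.0024]]
[0.56, -0.23, 0.18] -> cm [ -4.011    0.3764 -34.8069]
[0.61, -0.242, 0.15] -> cm [  0.7608   3.4076 -36.6728]
[0.61, -0.242, 0.035] -> cm [  0.6752  14.9072 -36.7001]
yaw 7.694755286081794
```

>>> send_rows(motion=[{"tx":-0.5,"ty":0,"tz":-3,"yaw":0,"jaw":0},{"tx":-1,"ty":0,"tz":-6.5,"yaw":0,"jaw":0},{"tx":-1.5,"ty":0,"tz":-10,"yaw":0,"jaw":0},{"tx":-2,"ty":0,"tz":-13.5,"yaw":0,"jaw":0},{"tx":-2.5,"ty":0,"tz":-17,"yaw":0,"jaw":0},{"tx":-3,"ty":0,"tz":-20.5,"yaw":-1,"jaw":0},{"tx":-3.5,"ty":0,"tz":-24,"yaw":-2,"jaw":0},{"tx":-4,"ty":0,"tz":-27.5,"yaw":-4,"jaw":0}])

```text
time: 5.58
eef_pos: [0.5485, -0.1623, 0.1817]
eef_rot: [-1.566, -0.162, 0.157]
contact_force: [1.0, 0.1, -0.7]
width: 0.0001
```

Run:
```python
from h import *
b=env.camera("top"); cv2.imwrite("pics/top3.png",b)
b=b[140:265,195:395]
cv2.imwrite("pics/d3.png",cv2.convertScaleAbs(cv2.resize(b,None,fx=4,fy=4,interpolation=cv2.INTER_CUBIC),alpha=1.6))
R=go([[.61,-.242,.15],[.61,-.242,.035]])
print("yaw",np.degrees(np.arctan2(R[1,0],R[0,0])))
```

```text
t 5.6333 p [ 0.5492 -0.1698  0.1817] F [-0.1202 -4.3623  1.5935] w -7.201326853545315e-05
axes x,y,z cols
 [[ 0.9798  0.0039 -0.1998]
 [ 0.1999 -0.0087  0.9798]
 [ 0.0021 -1.     -0.0093]]
[0.61, -0.242, 0.15] -> cm [ 4.5127  3.2553 -8.2574]
[0.61, -0.242, 0.035] -> cm [ 4.4889 14.7548 -8.1505]
yaw 11.52907815706081
```

View pics/d3.png

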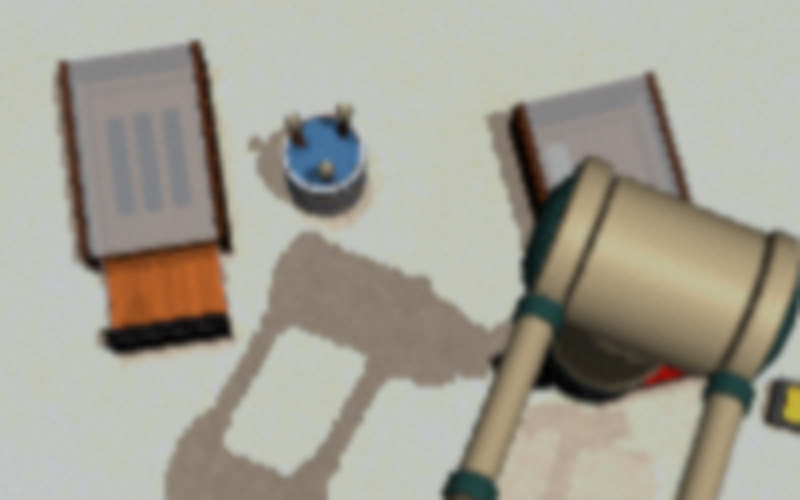

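The ink tray is in: its black lip is now at about (235,222) full-frame. Next I'll move over the seal well.

>>> send_rows(motion=[{"tx":1.2,"ty":0,"tz":-2.2,"yaw":0,"jaw":0},{"tx":2.4,"ty":0,"tz":-4.4,"yaw":0,"jaw":0},{"tx":3.6,"ty":1,"tz":-6.6,"yaw":0,"jaw":0},{"tx":4.5,"ty":2.5,"tz":-8.2,"yaw":0,"jaw":0},{"tx":4.5,"ty":5,"tz":-8.2,"yaw":0,"jaw":0},{"tx":4.5,"ty":8,"tz":-8.2,"yaw":0,"jaw":0},{"tx":4.5,"ty":9,"tz":-8.2,"yaw":0,"jaw":0}])

```text
time: 6.22
eef_pos: [0.6068, -0.231, 0.0872]
eef_rot: [-1.562, -0.154, 0.161]
contact_force: [-0.4, -0.2, -0.7]
width: 0.0003
```

Run:
```python
from h import *
P=ray("top",[(195+165/4-.4,140+323/4-.4),(195+156/4-.4,140+256/4-.4)],.0635); u=np.array([np.cos(.137),np.sin(.137)])
print("ink gap",(P[1]-P[0])[:2]@u)
b=env.camera("side"); cv2.imwrite("pics/side4.png",b)
cv2.imwrite("pics/d4.png",cv2.convertScaleAbs(cv2.resize(b[190:330,230:380],None,fx=4,fy=4,interpolation=cv2.INTER_CUBIC),alpha=1.6))
R=go([[.61,-.242,.15],[.61,-.242,.035]])
print("yaw",np.degrees(np.arctan2(R[1,0],R[0,0])))
```

```text
ink gap 0.05571257059745995
t 6.2667 p [ 0.6061 -0.2304  0.0866] F [-0.7017  0.961  -1.272 ] w 1.0025519990818397e-05
axes x,y,z cols
 [[ 0.9798 -0.0063 -0.1998]
 [ 0.1998  0.0035  0.9798]
 [-0.0055 -1.      0.0047]]
[0.61, -0.242, 0.15] -> cm [ 0.1137 -6.3457 -1.1852]
[0.61, -0.242, 0.035] -> cm [ 0.1766  5.154  -1.2395]
yaw 11.528144875436462
```

View pics/d4.png

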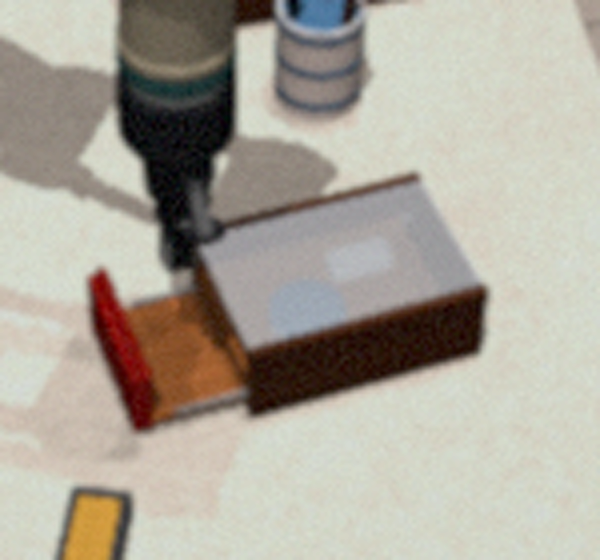

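The gap on the ink side matches home to within measurement error. The fingertip at about (277,256) is over the seal well but off to +y, so I'll centre it and lower.

>>> send_rows(motion=[{"tx":0,"ty":0,"tz":-1.1,"yaw":0,"jaw":0},{"tx":0,"ty":1,"tz":-1.2,"yaw":0,"jaw":0},{"tx":0,"ty":2.2,"tz":-1.2,"yaw":0,"jaw":0},{"tx":0,"ty":3.4,"tz":-1.2,"yaw":0,"jaw":0},{"tx":0,"ty":4.6,"tz":-1.2,"yaw":0,"jaw":0},{"tx":0,"ty":5,"tz":-1.2,"yaw":0,"jaw":0},{"tx":0,"ty":5,"tz":-1.2,"yaw":0,"jaw":0}])

```text
time: 6.85
eef_pos: [0.6095, -0.2426, 0.0394]
eef_rot: [-1.563, -0.156, 0.161]
contact_force: [-0.1, -0.1, 1.7]
width: 0.0003
```

Run:
```python
from h import *
b=env.camera("side"); cv2.imwrite("pics/side5.png",b)
cv2.imwrite("pics/d5.png",cv2.convertScaleAbs(cv2.resize(b[190:330,230:380],None,fx=4,fy=4,interpolation=cv2.INTER_CUBIC),alpha=1.6))
R=go([])
```

```text
t 6.9 p [ 0.6101 -0.243   0.0404] F [0.0173 0.0469 0.9586] w -1.4050319753508467e-06
axes x,y,z cols
 [[ 0.9797 -0.0016 -0.2003]
 [ 0.2003  0.001   0.9797]
 [-0.0013 -1.      0.0012]]
```

View pics/d5.png

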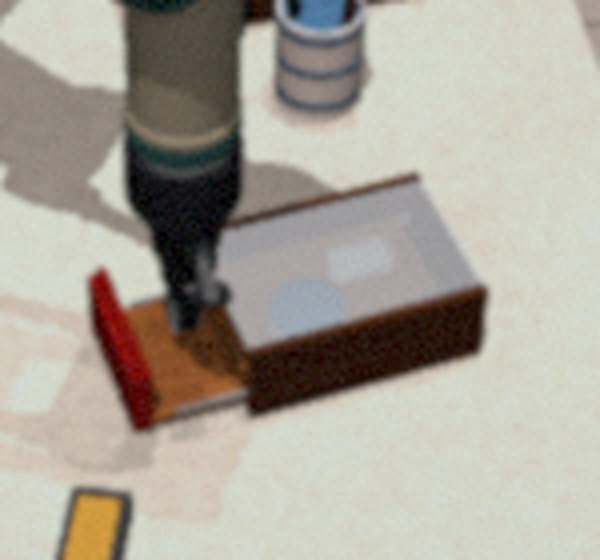

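The fingertip is in the well with no contact. Now I'll draw along the tray axis.

>>> send_rows(motion=[{"tx":-0.5,"ty":0.3,"tz":0,"yaw":0,"jaw":0},{"tx":-1,"ty":0.5,"tz":0,"yaw":0,"jaw":0},{"tx":-1.4,"ty":0.5,"tz":0,"yaw":0,"jaw":0},{"tx":-1.7,"ty":0.5,"tz":0,"yaw":0,"jaw":0},{"tx":-2,"ty":0.5,"tz":0,"yaw":0,"jaw":0},{"tx":-2.3,"ty":0.5,"tz":0,"yaw":0,"jaw":0},{"tx":-2.7,"ty":0.5,"tz":0,"yaw":0,"jaw":0},{"tx":-3.1,"ty":0.5,"tz":0,"yaw":0,"jaw":0}])

```text
time: 7.57
eef_pos: [0.5805, -0.2497, 0.0365]
eef_rot: [-1.565, -0.159, 0.157]
contact_force: [1.3, 0.7, 0.3]
width: -0.0
```

>>> send_rows(motion=[{"tx":-0.4,"ty":0,"tz":0,"yaw":0,"jaw":0},{"tx":-0.8,"ty":0,"tz":0,"yaw":0,"jaw":0},{"tx":-1.2,"ty":0,"tz":0,"yaw":0,"jaw":0},{"tx":-1.6,"ty":0,"tz":0,"yaw":0,"jaw":0},{"tx":-2,"ty":0,"tz":0,"yaw":0,"jaw":0},{"tx":-2.4,"ty":0,"tz":0,"yaw":0,"jaw":0},{"tx":-2.8,"ty":0,"tz":0,"yaw":0,"jaw":0},{"tx":-3.2,"ty":0,"tz":0,"yaw":0,"jaw":0}])

```text
time: 8.23
eef_pos: [0.5487, -0.2562, 0.0364]
eef_rot: [-1.565, -0.159, 0.158]
contact_force: [1.1, -0.3, 0.8]
width: -0.0
```

Run:
```python
from h import *
b=env.camera("side"); cv2.imwrite("pics/side6.png",b)
cv2.imwrite("pics/d6.png",cv2.convertScaleAbs(cv2.resize(b[190:330,200:370],None,fx=4,fy=4,interpolation=cv2.INTER_CUBIC),alpha=1.6))
R=go([])
```

```text
t 8.2833 p [ 0.5475 -0.256   0.0362] F [ 0.9771 -0.699   0.137 ] w 0.00026710426878441107
axes x,y,z cols
 [[ 0.9798 -0.0014 -0.2001]
 [ 0.2001  0.0004  0.9798]
 [-0.0013 -1.      0.0007]]
```

View pics/d6.png

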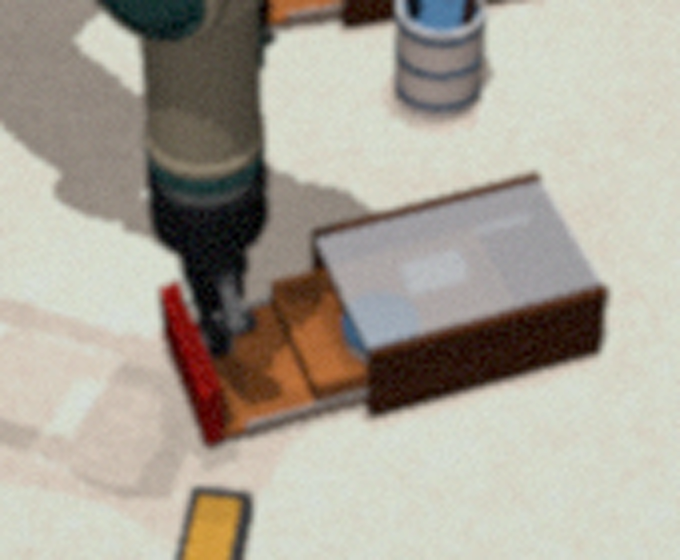

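The tray is moving with the fingertip behind the lip, and the pot rides along. The paperweight is clear.

>>> send_rows(motion=[{"tx":-0.4,"ty":0,"tz":0,"yaw":0,"jaw":0},{"tx":-0.8,"ty":0,"tz":0,"yaw":0,"jaw":0},{"tx":-1.2,"ty":0,"tz":0,"yaw":0,"jaw":0},{"tx":-1.6,"ty":0,"tz":0,"yaw":0,"jaw":0},{"tx":-2,"ty":0,"tz":0,"yaw":0,"jaw":0},{"tx":-2.4,"ty":0,"tz":0,"yaw":0,"jaw":0},{"tx":-2.8,"ty":0,"tz":0,"yaw":0,"jaw":0},{"tx":-3.2,"ty":0,"tz":0,"yaw":0,"jaw":0}])

```text
time: 8.95
eef_pos: [0.5173, -0.2626, 0.0363]
eef_rot: [-1.565, -0.158, 0.158]
contact_force: [2.1, -0.1, -0.2]
width: -0.0005
```

>>> send_rows(motion=[{"tx":-0.4,"ty":0,"tz":0,"yaw":0,"jaw":0},{"tx":-0.8,"ty":0,"tz":0,"yaw":0,"jaw":0},{"tx":-1.2,"ty":0,"tz":0,"yaw":0,"jaw":0},{"tx":-1.6,"ty":0,"tz":0,"yaw":0,"jaw":0},{"tx":-2,"ty":0,"tz":0,"yaw":0,"jaw":0},{"tx":-2.3,"ty":0,"tz":0,"yaw":0,"jaw":0},{"tx":-2.6,"ty":0,"tz":0,"yaw":0,"jaw":0}])

```text
time: 9.53
eef_pos: [0.4918, -0.2676, 0.0363]
eef_rot: [-1.565, -0.158, 0.158]
contact_force: [1.5, -1.3, 0.6]
width: 0.0001
```

Run:
```python
from h import *
b=env.camera("side"); cv2.imwrite("pics/side7.png",b)
cv2.imwrite("pics/d7.png",cv2.convertScaleAbs(cv2.resize(b[190:330,180:370],None,fx=4,fy=4,interpolation=cv2.INTER_CUBIC),alpha=1.6))
R=go([])
```

```text
t 9.5833 p [ 0.491  -0.2675  0.0362] F [1.5503 0.5628 0.7926] w -0.00023788129542045788
axes x,y,z cols
 [[ 0.9798 -0.0011 -0.2001]
 [ 0.2001  0.0006  0.9798]
 [-0.001  -1.      0.0008]]
```

View pics/d7.png

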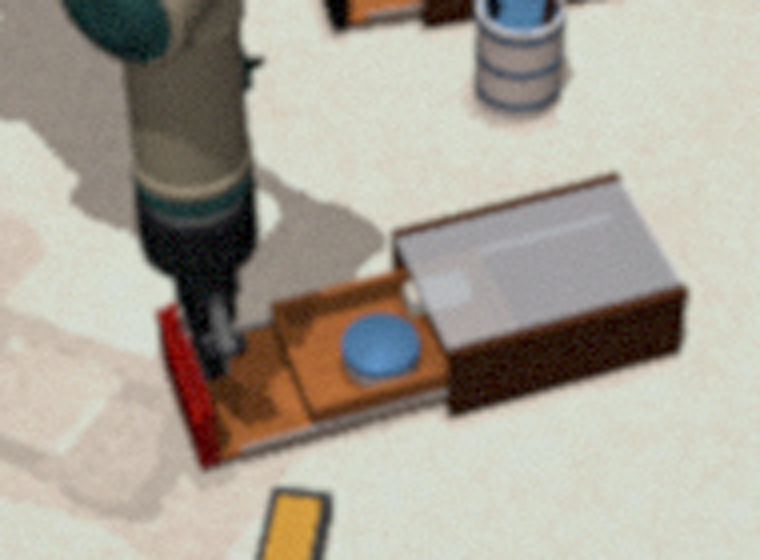

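The pot stands upright with its lid near (275,275), and the tray is about 95 mm out. I'll creep to the stop.

>>> send_rows(motion=[{"tx":-0.3,"ty":0,"tz":0,"yaw":0,"jaw":0},{"tx":-0.6,"ty":0,"tz":0,"yaw":0,"jaw":0}])

```text
time: 9.75
eef_pos: [0.486, -0.2686, 0.0362]
eef_rot: [-1.564, -0.158, 0.158]
contact_force: [1.2, 0.1, 0.8]
width: -0.0001
```

>>> send_rows(motion=[{"tx":-0.2,"ty":0,"tz":0,"yaw":0,"jaw":0},{"tx":-0.4,"ty":0,"tz":0,"yaw":0,"jaw":0}])

```text
time: 9.92
eef_pos: [0.482, -0.2695, 0.0362]
eef_rot: [-1.565, -0.158, 0.158]
contact_force: [1.5, 0.2, -0.3]
width: -0.0002
```

>>> send_rows(motion=[{"tx":-0.2,"ty":0,"tz":0,"yaw":0,"jaw":0},{"tx":-0.3,"ty":0,"tz":0,"yaw":0,"jaw":0}])

```text
time: 10.08
eef_pos: [0.479, -0.2702, 0.0362]
eef_rot: [-1.565, -0.158, 0.158]
contact_force: [1.6, 0.3, -0.3]
width: -0.0002
```

>>> send_rows(motion=[{"tx":-0.2,"ty":0,"tz":0,"yaw":0,"jaw":0},{"tx":-0.3,"ty":0,"tz":0,"yaw":0,"jaw":0}])

```text
time: 10.25
eef_pos: [0.479, -0.2703, 0.0363]
eef_rot: [-1.565, -0.161, 0.152]
contact_force: [10.7, 3.6, -3.6]
width: -0.0001
```

>>> send_rows(motion=[{"tx":-0.2,"ty":0,"tz":0,"yaw":0,"jaw":0},{"tx":-0.2,"ty":0,"tz":0,"yaw":0,"jaw":0}])

```text
time: 10.42
eef_pos: [0.479, -0.2704, 0.0364]
eef_rot: [-1.565, -0.163, 0.148]
contact_force: [12.3, 5.5, -6.1]
width: -0.0002
```

>>> send_rows(motion=[{"tx":-0.2,"ty":0,"tz":0,"yaw":0,"jaw":0},{"tx":-0.2,"ty":0,"tz":0,"yaw":0,"jaw":0}])

```text
time: 10.58
eef_pos: [0.479, -0.2704, 0.0365]
eef_rot: [-1.565, -0.165, 0.144]
contact_force: [18.7, 8.3, -7.7]
width: -0.0001
```

The tray is at its stop: position fixed, force up to 19 N. I'll ease off into the well, then go up.

>>> send_rows(motion=[{"tx":0.5,"ty":0,"tz":0,"yaw":0,"jaw":0},{"tx":1.2,"ty":0,"tz":0,"yaw":0,"jaw":0},{"tx":2.2,"ty":0,"tz":0,"yaw":0,"jaw":0},{"tx":2.4,"ty":0,"tz":0,"yaw":0,"jaw":0},{"tx":2.4,"ty":-2,"tz":0,"yaw":0,"jaw":0},{"tx":2.4,"ty":-5,"tz":0,"yaw":0,"jaw":0},{"tx":2.4,"ty":-8,"tz":0,"yaw":0,"jaw":0},{"tx":2.4,"ty":-11,"tz":0,"yaw":0,"jaw":0}])

```text
time: 11.25
eef_pos: [0.4953, -0.2666, 0.1471]
eef_rot: [-1.564, -0.157, 0.16]
contact_force: [0.5, -0.4, 0.1]
width: 0.0001
```

>>> send_rows(motion=[{"tx":0,"ty":-3,"tz":0,"yaw":0,"jaw":0},{"tx":-2,"ty":-6,"tz":2,"yaw":0,"jaw":0},{"tx":-5,"ty":-7,"tz":5,"yaw":0,"jaw":0},{"tx":-8,"ty":-7,"tz":8,"yaw":0,"jaw":0},{"tx":-10,"ty":-7,"tz":11,"yaw":0,"jaw":0},{"tx":-10,"ty":-7,"tz":14,"yaw":0,"jaw":0},{"tx":-10,"ty":-7,"tz":16,"yaw":0,"jaw":0},{"tx":-10,"ty":-7,"tz":16,"yaw":0,"jaw":0}])

```text
time: 11.92
eef_pos: [0.3633, -0.1266, 0.2163]
eef_rot: [-1.562, -0.159, 0.161]
contact_force: [-0.3, -0.9, 0.2]
width: 0.0001
```

Run:
```python
from h import *
a=env.camera("top");b=env.camera("side"); cv2.imwrite("pics/top8.png",a);cv2.imwrite("pics/side8.png",b)
cv2.imwrite("pics/d8.png",cv2.convertScaleAbs(cv2.resize(b[110:360,170:430],None,fx=2.3,fy=2.3,interpolation=cv2.INTER_CUBIC),alpha=1.6))
cv2.imwrite("pics/d9.png",cv2.convertScaleAbs(cv2.resize(a[140:290,195:455],None,fx=3,fy=3,interpolation=cv2.INTER_CUBIC),alpha=1.6))
R=go([])
```

```text
t 12.0167 p [ 0.3658 -0.13    0.2166] F [-0.2215  0.0932  1.2319] w 0.0001669067951123883
axes x,y,z cols
 [[ 0.9795  0.0004 -0.2016]
 [ 0.2016 -0.0011  0.9795]
 [ 0.0002 -1.     -0.0012]]
```

View pics/d8.png

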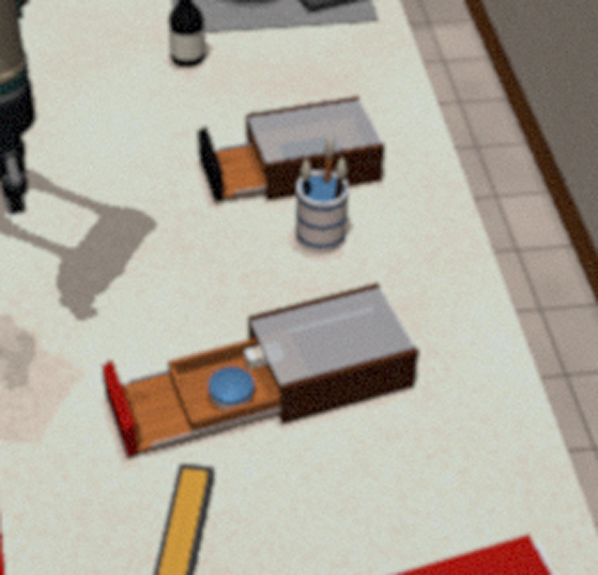

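View pics/d9.png

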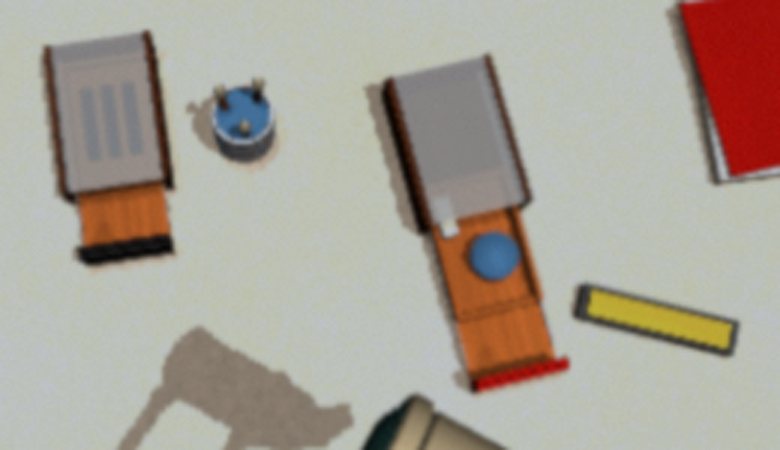

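Run:
```python
from h import *
u=lambda t:np.array([np.cos(t),np.sin(t)])
f=lambda p:(195+p[0]/3-.4,140+p[1]/3-.4)
S=ray("top",[f((519,370)),f((471,218))],.0635); print("seal joint approx",(S[1]-S[0])[:2]@u(.2)-.060)
I=ray("top",[f((124,242)),f((117,190))],.0635); print("ink joint approx",(I[1]-I[0])[:2]@u(.137)-.060)
a=cv2.imread("pics/top0.png").astype(int);b=cv2.imread("pics/top8.png").astype(int)
for n,(x0,x1,y0,y1) in dict(cup=(255,292,160,197),bottle=(128,162,212,240),pw=(383,445,230,262)).items():
    print(n,"mean diff",np.abs(a-b)[y0:y1,x0:x1].mean())
print(env.sense()["qvel"]); env.close_job()
```

```text
seal joint approx 0.10825617475184329
ink joint approx -0.0023230206333840833
cup mean diff 3.3567080594107623
bottle mean diff 2.891456582633053
pw mean diff 3.67372311827957
[-0.0196  0.0249 -0.0271 -0.0034 -0.0085 -0.0016]
the job is handed in; nothing more can be done
```

I pushed the ink tray home with the closed fingertips. I then lowered a fingertip into the well behind the red lip and drew the seal tray out to its stop. After that I eased off, lifted clear and handed the job in at about 12 s.

- **Ink tray:** measured about -2 mm out in the last pictures, so home within measurement error. At the end of the push the arm stopped advancing and the force rose to about 5 N.
- **Seal tray:** measured about 108 mm out of 110. At the stop the position held while the force rose to about 19–22 N.
- **Paste pot:** upright in its tray in the last pictures.
- **Bystanders:** the cup, bottle and paperweight look unmoved; the picture changes around them are only noise level.
- **Arm:** clear of everything, with no contact force beyond sensor noise.

Two checks did not come out clean:
- **Ink lip position:** my first picture estimate of the black lip's home position was about 7 mm short of where it stopped. I finished that push by force instead of by the estimate.
- **First command:** it was refused because some keys were missing, so nothing moved.

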